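# Hold a bearing block against the sprung stop of an assembly fixture

### The job

Swing the fixture's gate arm a quarter turn, out of the nest to its open stop; then set the bearing block (the aluminium one with the brass bush on top) flat between the two guide rails, and push it along them against the sprung stop pad with a steady force of about 11 newtons, about half of the pad's travel, never driving the pad to the end of its travel. Finish while still holding it pressed there with the gripper, so that a colleague can put in the screws: do not let go. Leave all the other parts and tools where they are.

Things in the scene. Friction and masses are not known exactly. Their poses are not given: they have to be found in the camera images.
- fixture: Assembly fixture, fixed to the bench; place and yaw (+-20 deg) vary. Origin: on the bench surface below the nest's middle; z up, x = push direction (away from the robot, to the sprung stop), y = left, towards the gate's pivot. Aluminium base plate: x -100 to 100, y -55 to 135, 15 mm thick. Dark stop post behind the pad: x 76 to 96, y -40 to 40, 70 mm high above the bench.
- nest (a point): The middle of the nest's floor: fixture x = 0, y = 0, 15 mm above the bench; axes as the fixture's. Two dark steel guide rails run along x (x -70 to 40 mm), 10 mm wide, 10 mm high above the floor, inner faces at y = +-23 mm: the 40 mm wide block has 3 mm play each side.
- plunger (a joint): How far the sprung stop pad is pushed in along fixture +x, in m: 0 at rest (fully out), 0.022 at the end of its travel. Its spring gives 1 N per mm, no preload: 11 N at 0.011.
- pad_face (a point): The sprung stop pad: steel plate 30 x 30 mm, 8 mm thick, on a plunger sliding in the stop post. This point: centre of its front face (which the block pushes), 40 mm above the bench, at fixture x = 45 mm at rest, y = 0. Axes as the fixture's.
- gate (a joint): Angle of the gate arm in rad. 0 = closed stop: it lies across the nest from the pivot towards fixture -y and bars the block. 1.571 = open stop: it lies beside the nest along fixture -x, towards the robot. It opens clockwise seen from above, stays where it is left (friction 0.15 N m) and starts between 0 and 0.3.
- gate_pivot (a point): On the vertical axis of the gate's hinge: fixture x = 0, y = 100 mm, 70 mm above the bench (level with gate_knob). The pivot post is 28 mm across and ends 52 mm above the bench.
- gate_knob (a point): On the axis of the black upright round knob at the gate arm's free end, at gripping height, 70 mm above the bench. The knob is 18 mm across, rises from the arm's top (50 mm above the bench) to 80 mm and stands 125 mm from the pivot axis. The steel arm is 14 mm wide, 40 to 50 mm above the bench.
- block: Bearing block: aluminium, 60 (x) x 40 (y) x 50 mm (z), 0.2 to 0.45 kg; a brass bush 26 mm across stands 3 mm proud of its top, a small screw hole on either side along x. Same either way round. Origin: centre of its underside. Starts upright on the bench, yaw within +-0.6 rad. In the nest its x lies along fixture x; with the pad 11 mm in, its origin is at fixture x = 26 mm.
- slab: Bystander, leave it: a plain bright steel slab, 75 x 50 x 25 mm high, lying flat, no bush or holes. Origin: centre of its underside.
- flange: Bystander, leave it: a round steel flange, 64 mm across and 34 mm high with a 32 mm hub on top. Origin: centre of its underside.
- ring: Bystander, leave it: a flat steel ring, 52 mm outside, 38 mm inside, 10 mm high. Origin: centre of its underside.
- screwdriver: Bystander, leave it: a screwdriver with a green handle, 190 mm long, lying flat. Origin: its middle, at the bench.
- pin: Bystander, leave it: a dark steel stepped pin standing upright, 28 mm across at its foot, 60 mm high. Origin: centre of its underside.
- oiler: Bystander, leave it: a small white bottle with a black cap, 40 mm across, 100 mm high. Origin: centre of its underside.
Not all that is in view belongs to the job. What is shaped like the block but blue or purple is not meant.

How it is judged:
On the way, in this order (a step that is already met when the one before it is completed fails the run):
1. the gate arm is swung to its open stop (within about 8 degrees) (value of joint gate above 1.43 rad), for 0.2 s.
2. the block, flat between the rails, is pressed by the gripper against the pad with 7 to 15 N for one second (y of block in the frame of fixture between -0.007 and 0.007 m and z of block in the frame of fixture between 0.011 and 0.019 m and angle between the x axis of block and the x axis of fixture, either way round below 0.12 rad and angle between block's own z axis and vertical below 0.07 rad and contact force between block and plunger between 7 and 15 N and contact force between the fingers and block above 3 N and value of joint gate above 1.43 rad and linear speed of block below 0.01 m/s), for 1 s.
At the end, for the whole second after the job is handed in: Through the last second the gripper (over 3 N on the block) keeps the block pressed on the pad with 7 to 15 N, under 10 mm/s; block on the nest floor within 4 mm, within 7 mm of the rails' middle line, along them within 0.12 rad, upright within 0.07 rad; gate 1.43 rad open or more (all of step 2); the arm keeps its last pose, push and grip.
It fails at once if the pad is driven to the end of its travel (more than 21 mm in) (value of joint plunger above 0.021 m).
It fails at once if a bystander part or tool is moved more than 20 mm (distance of any of slab, flange, ring, screwdriver, pin, oiler from where it was at the start of the episode above 0.02 m).
It also fails if it takes over 61 s, if anything falls off the work surface, if the arm or the gripper's body presses on something with over 40 N, if the wrist force passes 120 N, or if a joint passes its speed limit or range.

### The arm

A 7-joint arm with a two-finger parallel gripper is mounted at the origin on the work surface. World frame = base frame: x ahead of the robot, y to its left, z up, the work surface at z = 0. Lengths are in m, angles in rad, forces in N, time in s.
With the tool pointing down it reaches from about 0.4 to 0.85 m from the base axis. Payload 10.4 kg.
Tool frame: the origin (TCP) lies at the very end of the fingers, on their centre line; the grasp point (between the pads) lies 19 mm behind it; z points along the fingers, y is the line along which they close (so a half turn about z gives the same grasp; the last joint's range is limited). The gripper opens to 85 mm and grips with 20 to 120 N. Pads are 22 mm wide; open, the fingers measure 114 mm over their backs; the gripper's body (76 mm by 85 mm) begins 54 mm behind the grasp point. The pads swing forward as they close: fully open they stand 13 mm farther back than shut.
Start: joints at [1.159, 0.332, -0.065, 1.46, 0.022, 1.35, -0.088], TCP at [0.237, -0.578, 0.204] pointing down, gripper open.
Joint ranges: [-2.6, 2.6], [-0.5, 2.12], [-1.47, 1.34], [0.16, 2.42], [-1.27, 4.41], [0.06, 2.06], [-2.6, 2.6]. Speed limits (rad/s): [2.22, 2.22, 2.79, 2.79, 3.14, 3.14, 3.14].

### API

Orientations are given as a unit quaternion [x, y, z, w].
In Python, from workcell import manip, optics gives the robot as it stands.
- The arm moves only by the tool jog_arm, never from a script. Its arguments are lists of equal length, an entry for each row: "dr": the turn, a rotation vector about the tool's x, y, z normalised to -1 to 1, where 1 is 4 degrees, a list of three; "translation": the shift along the tool's x, y, z normalised to -1 to 1, where 1 is 0.025 m, a list of three; "jaw": the opening, from 0 (shut) to 1 (fully open). A call has 1 to 10 rows; each row shifts and turns the commanded pose from where the row before left it, along the tool's axes as they then stand; what a row does not reach is not made up. A row lasts 1/10 s, in which the tool goes at most 50 mm and 8.59 degrees, less where a joint would pass 70% of its speed; a pose out of reach is approached as far as the arm can. A call with a number of a shift or a turn outside -1 to 1 is refused whole. A call with a gripper value outside its range is refused whole. The fingers move at their own pace and stop on an object; "squeeze" is the grip in N (left out, the last holds). Time passes only in rows, so rows that do not move let the fingers close. It gives the time, the measured TCP pose, the force, the opening and the grip force at its end, in the units of the state.
- manip.get_obs(): the state, without advancing time (a new reading comes with each control period).
- optics.camera(name): name is "scene" or "top"; returns a dict with "color" (420x560x3 uint8, red, green, blue), "mtx" (3x3 intrinsics, pixels), "k1" (the pictures are not rectified: a ray, as slopes to the right and down, at radius r is drawn at 1 + k1 r^2 times it, then the intrinsics apply), "R" (3x3) and "t" (3): a world point X has camera coordinates R X + t. Camera axes: x right, y down, z forward; pixel columns grow to the right and rows downward; lengths in m; the calibration is good to about 2 mm. A picture is of the moment at which its call begins. There is no depth.
- manip.hand_in(): hands the job in; it is judged then, once.
The state is a dict: "clock": time; "joint_pos": joint angles; "joint_velocities": joint speeds; "tau": joint torques, N m; "position": TCP position; "ee_rot": TCP orientation; "ft_force": force on the tool from outside, world axes, zero at the start; "torque": the same for the moment, N m; "grip_width": opening from 0.0 (shut) to 1.0 (fully open); "grasp_force": force on a finger pad.
Only numpy, scipy, OpenCV 4.12 (cv2) and the standard library are available. Lean on these libraries where they do the work, as an engineer would, in place of code of your own. Each camera call takes 0.05 s, during which the arm holds its last target. There are 200 camera calls.

## Working session

There is one attempt and no reset: what is moved stays moved. The work goes in short steps, Python scripts to look and compute and a tool call to move; the robot and the scene stay as the last step left them, time stands still between calls to the robot, and variables do not carry over. Pictures are saved under pics/ and viewed, at most 10 in all, crops included, and the job is handed in when it is done.

Besides the shell and the picture viewer there is one more tool, called after "Call:" by a JSON object that holds its "method" and its "body". jog_arm: Moves the arm, as the interface text tells. Scaled input: -1 to 1 covers 0.025 m each way for a shift and 4 degrees each way for a turn. Its arguments: {"type":"object","properties":{"dr":{"type":"array","items":{"type":"array","items":{"type":"number"}}},"translation":{"type":"array","items":{"type":"array","items":{"type":"number"}}},"jaw":{"type":"array","items":{"type":"number"}},"squeeze":{"type":"number"}},"required":["dr","translation","jaw"]}

```bash
mkdir -p pics; cat > h.py <<'E'
import numpy as np, cv2
from workcell import manip, optics
def snap(name,fn=None):
    c=optics.camera(name)
    if fn: cv2.imwrite('pics/'+fn,cv2.cvtColor(c['color'],cv2.COLOR_RGB2BGR))
    return c
def cast(c,uv,z):
    d=np.array([c['k1'],0,0,0,0],float)
    p=cv2.undistortPoints(np.array(uv,float).reshape(-1,1,2),c['mtx'],d).reshape(-1,2)
    R=np.array(c['R']);t=np.array(c['t']);o=-R.T@t
    r=np.c_[p,np.ones(len(p))]@R
    return o+r*((z-o[2])/r[:,2])[:,None]
def proj(c,X):
    d=np.array([c['k1'],0,0,0,0],float)
    return cv2.projectPoints(np.array(X,float).reshape(-1,1,3),cv2.Rodrigues(np.array(c['R']))[0],np.array(c['t'],float),c['mtx'],d)[0].reshape(-1,2)
E
python3 - <<'E'
from h import *
for n in('top','scene'):
    c=snap(n,n+'0.png'); print(n,-np.array(c['R']).T@c['t'],c['mtx'][0],c['k1'])
o=manip.get_obs();print({k:np.round(v,3) for k,v in o.items()})
E
```

```text
top [ 0.53177389 -0.06244808  0.85353634] [385.17843843   0.         273.50976187] 0.027469387646254884
scene [ 0.95220797 -0.51263795  0.70463881] [409.29154119   0.         277.44075253] -0.10904920497362078
{'clock': np.float64(0.1), 'joint_pos': array([ 1.159,  0.333, -0.065,  1.461,  0.022,  1.35 , -0.088]), 'joint_velocities': array([ 0.   ,  0.001, -0.001, -0.002,  0.   , -0.001,  0.   ]), 'tau': array([ 2.0000e-03, -6.2674e+01,  5.0000e-02, -3.9243e+01,  1.6000e-02,
        7.0000e-03, -0.0000e+00]), 'position': array([ 0.237, -0.578,  0.203]), 'ee_rot': array([ 0.981,  0.193, -0.   , -0.001]), 'ft_force': array([1.268, 0.092, 0.404]), 'torque': array([0.006, 0.018, 0.013]), 'grasp_force': np.float64(0.0), 'grip_width': np.float64(0.999)}
```

View pics/top0.png

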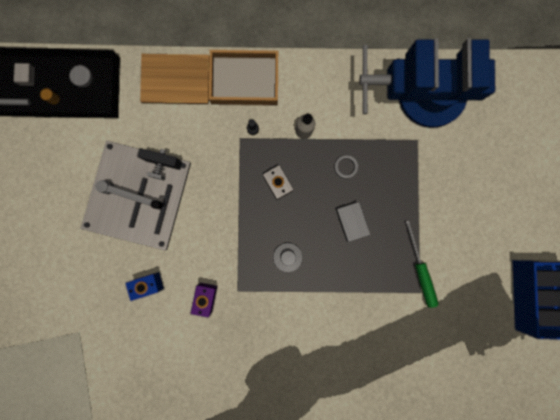

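View pics/scene0.png

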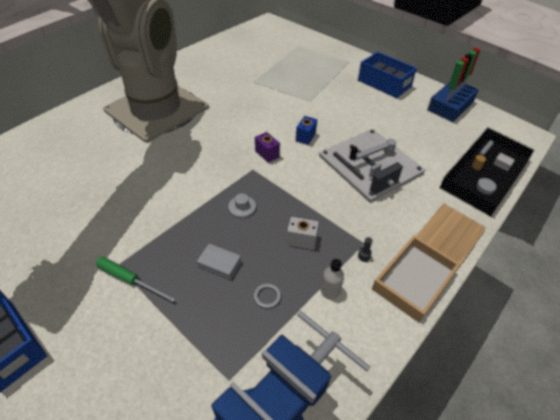

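The top view shows the aluminium block with its brass bush at (278,182). The blue (144,287) and purple (203,300) blocks are the lookalikes, and the slab (354,221) has no bush. The fixture is at about (137,195), with its knob near (158,204) and its pivot near (103,187). I'll enlarge this area to confirm.

```bash
python3 - <<'E'
from h import *
im=cv2.imread('pics/top0.png')
cv2.imwrite('pics/crop1.png',cv2.resize(im[130:260,75:305],None,fx=3.4,fy=3.4,interpolation=cv2.INTER_CUBIC))
c=snap('top')
print(cast(c,[(106,142),(189,160),(166,248),(83,228)],.015).round(3))
print(cast(c,[(103,187)],.052).round(3),cast(c,[(158,204)],.08).round(3))
hsv=cv2.cvtColor(im,cv2.COLOR_BGR2HSV)
m=cv2.inRange(hsv,(5,90,60),(25,255,255))
n,l,s,ce=cv2.connectedComponentsWithStats(m[165:205,255:305]);print(s,ce+[255,165])
g=im[165:200,262:296].min(2)
m=((im.min(2)>110)).astype(np.uint8);sub=np.zeros_like(m);sub[160:205,258:300]=m[160:205,258:300]
cs,_=cv2.findContours(sub,0,1);k=max(cs,key=cv2.contourArea)
r=cv2.minAreaRect(k);print(r,cv2.boxPoints(r));print(cast(c,cv2.boxPoints(r),.05).round(4),cast(c,[r[0]],.05))
E
```

```text
[[0.723 0.299 0.015]
 [0.685 0.118 0.015]
 [0.493 0.162 0.015]
 [0.535 0.341 0.015]]
[[0.62  0.286 0.052]] [[0.584 0.163 0.08 ]]
[[   0    0   50   40 1929]
 [  17   11   12   12   71]] [[279.57283567 184.61119751]
 [277.52112676 181.47887324]]
((277.8461608886719, 181.73077392578125), (26.91553497314453, 17.612930297851562), 60.2551155090332) [[263.5231  174.41539]
 [278.8154  165.67693]
 [292.16922 189.04616]
 [276.87692 197.78462]]
[[ 0.65   -0.0467  0.05  ]
 [ 0.6688 -0.0786  0.05  ]
 [ 0.6197 -0.1071  0.05  ]
 [ 0.601  -0.0751  0.05  ]] [[ 0.63482546 -0.07688461  0.05      ]]
```

View pics/crop1.png

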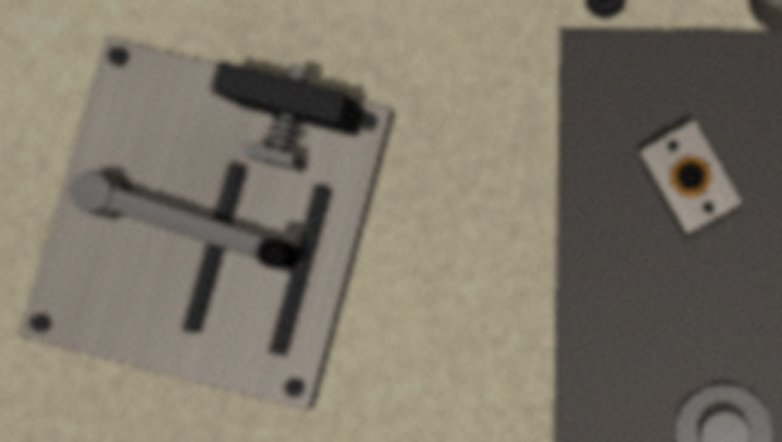

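The crop confirms it: the bare aluminium block with the brass bush is at crop (690,177), which is top (278,182). The gate is nearly closed, with the pivot at crop (95,190) and the knob at (275,250). Next I'll refine the fixture from its rails.

```bash
cat >> h.py <<'E'
def railfit(c):
    im=c['color'];out=[]
    m=(im.max(2)<75).astype(np.uint8)
    for poly in ([(238,160),(246,168),(200,332),(182,328)],[(318,182),(332,188),(290,356),(268,350)]):
        P=(np.array(poly)/3.4+[75,130])
        w=np.zeros_like(m);cv2.fillPoly(w,[np.round(P+np.sign(P-P.mean(0))*[3,2]).astype(int)],1)
        v,u=np.nonzero(w&m)
        v,u=np.array([(a,b) for a,b in zip(v,u) if abs((b-158)*.97+(a-204)*.25)>0 and not(abs((a-187)-(b-103)*.31)<6)]).T
        X=cast(c,np.c_[u,v],.025)[:,:2]
        L=cv2.fitLine(X.astype(np.float32),cv2.DIST_HUBER,0,1e-4,1e-4).ravel()
        d=L[:2]*np.sign(L[0]); s=(X-L[2:])@d
        out.append((d,L[2:],s.min(),s.max(),len(X)))
    return out
E
python3 - <<'E'
from h import *
c=snap('top')
for d,p,a,b,n in railfit(c): print(np.degrees(np.arctan2(d[1],d[0])).round(2),p.round(4),'ends',(p+a*d).round(4),(p+b*d).round(4),'len',round(b-a,4),n)
print('bush',cast(c,[(277.5,181.5)],.053).round(4))
s=snap('scene'); h=cv2.cvtColor(s['color'],cv2.COLOR_RGB2HSV)
# orange bush of block in scene
m=cv2.inRange(h,(5,90,50),(25,255,255));m2=np.zeros_like(m);m2[210:255,280:325]=m[210:255,280:325]
v,u=np.nonzero(m2);print(len(u),u.mean(),v.mean(),cast(s,[((u.min()+u.max())/2,(v.min()+v.max())/2)],.053).round(4))
im=s['color'];x=(im.max(2)<60).astype(np.uint8)
n,l,st,ce=cv2.connectedComponentsWithStats(x[135:200,325:410]);print([(list(st[i]+[325,135,0,0,0]),) for i in range(1,n) if st[i][4]>15])
for P in ([.5984,.188,.08],[.584,.163,.08],[.62,.286,.052]): print(proj(s,[P]).round(1))
cv2.imwrite('pics/crop2.png',cv2.resize(im[120:205,310:440,::-1],None,fx=5,fy=5,interpolation=cv2.INTER_CUBIC))
E
```

```text
-16.65 [0.5764 0.2253] ends [0.5387 0.2366] [0.6408 0.2061] len 0.1065 141
-15.47 [0.5664 0.1703] ends [0.5251 0.1817] [0.6286 0.153 ] len 0.1074 149
bush [[ 0.6349 -0.0761  0.053 ]]
45 302.8 225.51111111111112 [[ 0.6379 -0.0775  0.053 ]]
[([np.int64(350), np.int64(146), np.int64(8), np.int64(14), np.int64(77)],), ([np.int64(335), np.int64(154), np.int64(28), np.int64(25), np.int64(67)],), ([np.int64(364), np.int64(157), np.int64(9), np.int64(8), np.int64(30)],), ([np.int64(371), np.int64(167), np.int64(30), np.int64(27), np.int64(394)],)]
[[362.5 146.8]]
[[351.5 149. ]]
[[389.2 141.4]]
```

View pics/crop2.png

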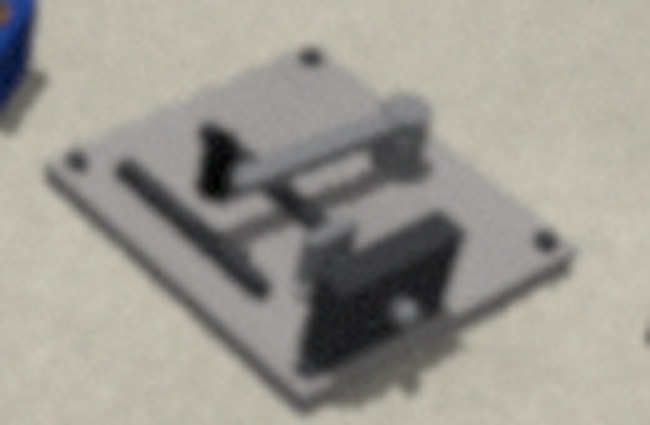

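The scene crop shows the knob top at about crop (212,130), the rails, and the plate corners at crop (45,165), (300,405), (575,255) and (310,40). I'll fit a rigid plate pose to these corners in both views.

```bash
python3 - <<'E'
from h import *
def fit(F,W):
    F=np.array(F)/1000;W=np.array(W)[:,:2];f=F-F.mean(0);w=W-W.mean(0)
    a=np.arctan2((f[:,0]*w[:,1]-f[:,1]*w[:,0]).sum(),(f*w).sum());R=np.array([[np.cos(a),-np.sin(a)],[np.sin(a),np.cos(a)]])
    o=W.mean(0)-R@F.mean(0);print(np.degrees(a).round(2),o.round(4),'res',((W-(F@R.T+o))*1000).round(1).tolist())
t=snap('top');s=snap('scene')
F=[(100,135),(100,-55),(-100,-55),(-100,135)]
T=lambda L:np.array(L)/3.4+[75,130]-.35
S=lambda L:np.array(L)/5+[310,120]-.4
fit(F,cast(t,T([(105,38),(392,110),(312,405),(22,332)]),.015))
B=T([(118,55),(376,120),(293,387),(40,322)]);fit([(85,120),(85,-40),(-85,-40),(-85,120)],cast(t,B,.016))
fit(F,cast(s,S([(573,253),(303,372),(45,165),(312,40)]),.015)) 
B=S([(545,240),(303,372),(77,160),(311,57)])
fit([(85,120),(-85,-40),(-85,120)],cast(s,B[[0,2,3]],.016))
# rails (x -70..40, centre lines +-28) top
fit([(40,28),(-70,28),(40,-28),(-70,-28)],cast(t,T([(238,163),(193,332),(322,185),(278,355)]),.025))
print('knob',cast(t,T([(272,250)]),.08),cast(s,S([(212,130)]),.08),'pivot',cast(t,T([(93,190)]),.052),cast(s,S([(406,105)]),.052))
E
```

```text
-13.57 [0.599  0.1916] res [[-2.7, 0.6], [-2.5, 0.8], [2.5, -0.0], [2.7, -1.4]]
-14.34 [0.5984 0.1921] res [[3.6, 3.6], [3.2, -6.9], [-3.5, -0.8], [-3.3, 4.1]]
-13.92 [0.597  0.1953] res [[1.1, -6.7], [-7.3, 11.8], [5.5, -4.5], [0.8, -0.5]]
-13.96 [0.5971 0.1962] res [[4.0, 0.8], [-2.6, -2.7], [-1.5, 1.9]]
-13.23 [0.5982 0.1919] res [[0.4, -0.4], [0.4, -0.9], [-0.2, 0.9], [-0.7, 0.3]]
knob [[0.58514391 0.17014632 0.08      ]] [[0.5774862  0.17409259 0.08      ]] pivot [[0.62270979 0.28786595 0.052     ]] [[0.62122993 0.29183091 0.052     ]]
```

Call:
{"method": "jog_arm", "body": {"translation": [[0.5,-0.46,0],[0.9,-0.84,0],[0.96,-0.9,0],[0.96,-0.9,0],[0.96,-0.9,0],[0.96,-0.9,0],[0.96,-0.9,0],[0.96,-0.9,0],[0.96,-0.9,0],[0.96,-0.9,0]], "dr": [[0,0,0],[0,0,0],[0,0,0],[0,0,0],[0,0,0],[0,0,0],[0,0,0],[0,0,0],[0,0,0],[0,0,0]], "jaw": [1,1,1,1,1,1,1,1,1,1]}}

```text
clock: 1.35
position: [0.3668, -0.2944, 0.2038]
ee_rot: [0.981, 0.193, 0.0, 0.0]
ft_force: [0.1, 0.2, -0.1]
grip_width: 1.0
grasp_force: 0.0
```

Call:
{"method": "jog_arm", "body": {"translation": [[0.96,-0.9,0],[0.96,-0.9,0],[0.96,-0.9,0],[0.96,-0.9,0],[0.96,-0.9,0],[0.96,-0.9,0],[0.96,-0.9,0],[0.96,-0.9,0],[0.96,-0.9,0],[0.96,-0.9,0]], "dr": [[0,0,0],[0,0,0],[0,0,0],[0,0,0],[0,0,0],[0,0,0],[0,0,0],[0,0,0],[0,0,0],[0,0,0]], "jaw": [0.6,0.6,0.6,0.6,0.6,0.6,0.6,0.6,0.6,0.6]}}

```text
clock: 2.35
position: [0.5037, 0.0047, 0.2038]
ee_rot: [0.981, 0.193, 0.0, 0.0]
ft_force: [1.0, 0.1, -0.4]
grip_width: 0.605
grasp_force: 0.0
```

Call:
{"method": "jog_arm", "body": {"translation": [[0.9,-0.84,0],[0.9,-0.84,0],[0.9,-0.84,0],[0.5,-0.46,0],[0,0,0],[0,0,0],[0,0,0],[0,0,0],[0,0,0],[0,0,0]], "dr": [[0,0,0],[0,0,0],[0,0,0],[0,0,-0.25],[0,0,-1],[0,0,-1],[0,0,-1],[0,0,-1],[0,0,-1],[0,0,-1]], "jaw": [0.6,0.6,0.6,0.6,0.6,0.6,0.6,0.6,0.6,0.6]}}

```text
clock: 3.35
position: [0.549, 0.102, 0.2036]
ee_rot: [0.915, 0.402, -0.0, 0.0]
ft_force: [-0.0, 0.6, 0.7]
grip_width: 0.597
grasp_force: 0.0
```

Call:
{"method": "jog_arm", "body": {"translation": [[0,0,0],[0,0,0.5],[0,0,0.5],[0,0,0.5],[0,0,0.5],[0,0,0.4],[0,0,0]], "dr": [[0,0,-1],[0,0,-1],[0,0,-1],[0,0,-1],[0,0,-1],[0,0,-1],[0,0,0]], "jaw": [0.6,0.6,0.6,0.6,0.6,0.6,0.6]}}

```text
clock: 4.05
position: [0.5483, 0.1018, 0.1423]
ee_rot: [0.812, 0.583, -0.001, -0.0]
ft_force: [-0.7, 0.0, 0.6]
grip_width: 0.6
grasp_force: 0.0
```

```bash
cat >> h.py <<'E'
from scipy.spatial.transform import Rotation as Rn
def st():
    o=manip.get_obs();R=Rn.from_quat(o['ee_rot']).as_matrix();p=np.array(o['position'])
    print('t',o['clock'],'p',p.round(4),'yaw_x',np.degrees(np.arctan2(R[1,0],R[0,0])).round(2),'zaxis',R[:,2].round(4),'F',np.array(o['ft_force']).round(1),'grip',o['grasp_force'],o['grip_width'],'q',np.round(o['joint_pos'],2))
    return p,R
def need(goal,yaw):
    p,R=st();print('shift units',(R.T@(np.array(goal)-p)/.025).round(2),'turn z units',round(-((yaw-np.degrees(np.arctan2(R[1,0],R[0,0]))+180)%360-180)/4,2))
E
python3 - <<'E'
from h import *
need([.581,.172,.055],71.3); snap('top','t2.png')
E
```

```text
t 4.05 p [0.5483 0.1018 0.1423] yaw_x 71.34 zaxis [-2.3e-03 -6.0e-04 -1.0e+00] F [-0.7  0.   0.6] grip 0.0 0.6000383337426967 q [ 0.41  0.33 -0.81  1.69  0.25  1.23 -0.78]
shift units [3.08 0.35 3.49] turn z units 0.01
```

Call:
{"method": "jog_arm", "body": {"translation": [[0.8,0.1,0],[0.8,0.1,0],[0.8,0.1,0.5],[0.68,0.05,0.8],[0,0,0.8],[0,0,0.2],[0,0,0]], "dr": [[0,0,0],[0,0,0],[0,0,0],[0,0,0],[0,0,0],[0,0,0],[0,0,0]], "jaw": [0.6,0.6,0.6,0.6,0.6,0.6,0.6]}}

```text
clock: 4.8
position: [0.582, 0.1723, 0.0861]
ee_rot: [0.813, 0.582, -0.0, 0.0]
ft_force: [-0.8, -0.4, 0.8]
grip_width: 0.601
grasp_force: 0.0
```

```bash
python3 - <<'E'
from h import *
need([.581,.172,.055],71.3); s=snap('scene')['color'][90:210,290:450,::-1]; t=snap('top')['color'][140:260,80:240,::-1]
cv2.imwrite('pics/c3.png',cv2.resize(np.hstack([s,t]),None,fx=2.5,fy=2.5,interpolation=cv2.INTER_CUBIC))
E
```

```text
t 4.8 p [0.582  0.1723 0.0861] yaw_x 71.19 zaxis [-7.e-04 -6.e-04 -1.e+00] F [-0.8 -0.4  0.8] grip 0.0 0.600611954789036 q [ 0.24  0.5  -0.78  1.62  0.37  1.18 -0.95]
shift units [-0.02 -0.03  1.24] turn z units -0.03
```

View pics/c3.png

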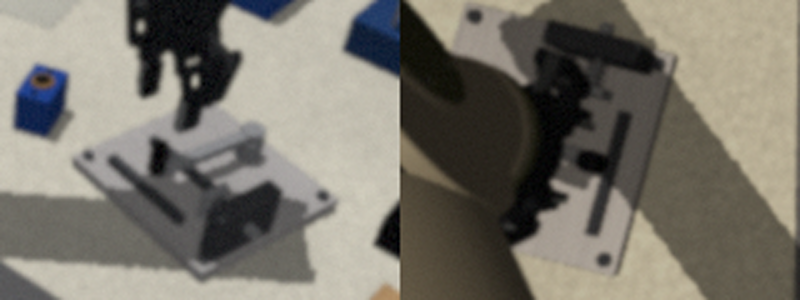

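Taken at face value, the fingers look off to the upper right of the knob (scene tips at crop (148,97) and (185,128), knob at (158,140)). I'll overlay the projected tool and knob points before going down.

```bash
python3 - <<'E'
from h import *
p,R=st(); s=snap('scene');im=np.ascontiguousarray(s['color'][:,:,::-1]);im=cv2.resize(im,None,fx=6,fy=6,interpolation=cv2.INTER_CUBIC)
def dot(X,col):
    u=(proj(s,[X])[0]+.5)*6; cv2.circle(im,(int(u[0]),int(u[1])),3,col,-1)
for h in(0,.01,.02):
  for w in(-.0255,0,.0255): dot(p+R@[0,w,-h],(0,0,255) if h==0 else (0,255,255))
for z in(.05,.08): dot([.581,.172,z],(0,255,0))
dot([.6213,.2902,.052],(255,0,255))
cv2.imwrite('pics/c4.png',im[560:1060,1860:2560])
E
```

```text
t 4.9 p [0.5827 0.1725 0.0874] yaw_x 71.2 zaxis [ 0.0015  0.     -1.    ] F [0.1 1.2 0.2] grip 0.0 0.602930081448922 q [ 0.24  0.5  -0.78  1.62  0.37  1.18 -0.95]
```

View pics/c4.png

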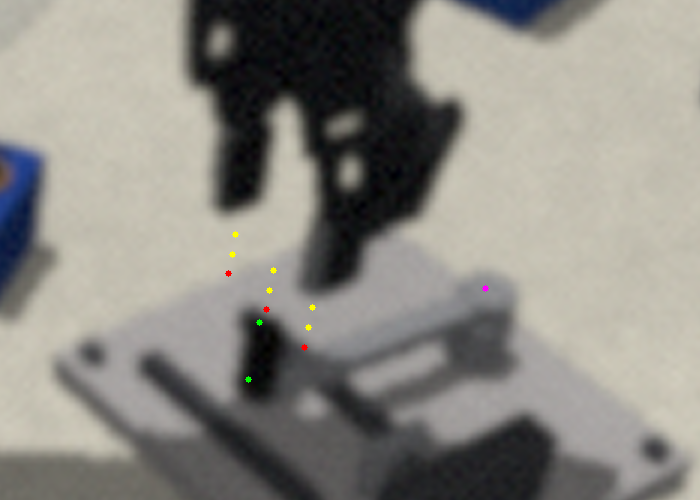

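The projected tool axis agrees laterally with the fingers and the knob (red mid dot at crop (267,309), knob top at (262,318)). I'm descending slowly.

Call:
{"method": "jog_arm", "body": {"translation": [[0,0,0.3],[0,0,0.3],[0,0,0.3],[0,0,0.3],[0,0,0]], "dr": [[0,0,0],[0,0,0],[0,0,0],[0,0,0],[0,0,0]], "jaw": [0.6,0.6,0.6,0.6,0.6]}}

```text
clock: 5.45
position: [0.5812, 0.1725, 0.0546]
ee_rot: [0.813, 0.583, -0.001, -0.0]
ft_force: [0.4, -0.5, 0.3]
grip_width: 0.602
grasp_force: 0.0
```

Call:
{"method": "jog_arm", "body": {"translation": [[0,0,0],[0,0,0],[0,0,0],[0,0,0],[0,0,0],[0,0,0]], "dr": [[0,0,0],[0,0,0],[0,0,0],[0,0,0],[0,0,0],[0,0,0]], "jaw": [0.4,0.3,0.2,0.1,0.1,0.1], "squeeze": 25}}

```text
clock: 6.05
position: [0.5821, 0.1729, 0.0562]
ee_rot: [0.813, 0.583, 0.0, 0.0]
ft_force: [0.7, -0.4, 0.4]
grip_width: 0.1
grasp_force: 0.0
```

The jaws closed past 18 mm with no grip, so they missed the knob. I'll look again.

```bash
python3 - <<'E'
from h import *
p,R=st(); s=snap('scene');im=np.ascontiguousarray(s['color'][:,:,::-1]);im=cv2.resize(im,None,fx=6,fy=6,interpolation=cv2.INTER_CUBIC)
def dot(X,col):
    u=(proj(s,[X])[0]+.5)*6; cv2.circle(im,(int(u[0]),int(u[1])),3,col,-1)
for h in(0,.01,.02,.04,.07,.1): dot(p+R@[0,0,-h],(0,0,255) if h==0 else (0,255,255))
for z in(.05,.08): dot([.581,.172,z],(0,255,0))
cv2.imwrite('pics/c5.png',im[560:1060,1860:2560])
E
```

```text
t 6.05 p [0.5821 0.1729 0.0562] yaw_x 71.27 zaxis [ 2.e-04 -1.e-04 -1.e+00] F [ 0.7 -0.4  0.4] grip 0.0 0.09973123555520245 q [ 0.22  0.53 -0.76  1.64  0.4   1.13 -0.97]
```

View pics/c5.png

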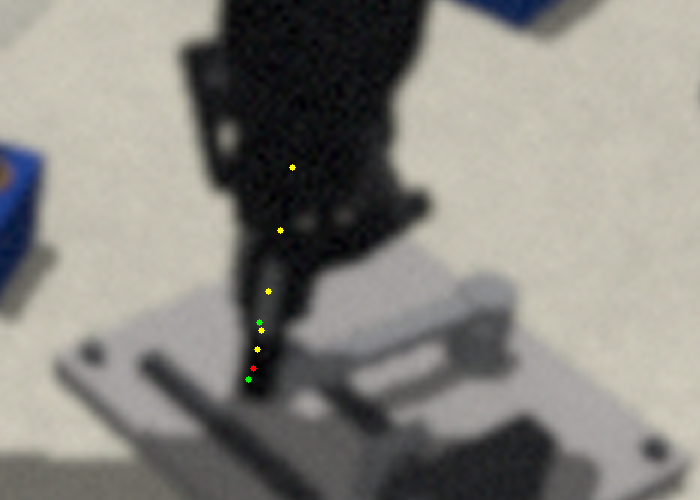

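The knob hasn't moved, and the fingers appear behind it in the scene view. I'll check against the top view with an overlay.

```bash
python3 - <<'E'
from h import *
p,R=st(); s=snap('top');im=np.ascontiguousarray(s['color'][:,:,::-1]);im=cv2.convertScaleAbs(im,alpha=1.8,beta=20);im=cv2.resize(im,None,fx=6,fy=6,interpolation=cv2.INTER_CUBIC)
def dot(X,col):
    u=(proj(s,[X])[0]+.5)*6; cv2.circle(im,(int(u[0]),int(u[1])),3,col,-1)
for h in(0,.01,.02,.04,.07,.1): dot(p+R@[0,0,-h],(0,0,255) if h==0 else (0,255,255))
for x in (-.038,.038):
  for y in (-.0425,.0425): dot(p+R@[x,y,-.073],(255,255,0)); 
for x in (-.011,.011): dot(p+R@[x,0,-.0],(255,0,0))
for z in(.05,.08): dot([.585,.171,z],(0,255,0))
cv2.imwrite('pics/c6.png',im[920:1460,560:1260])
E
```

```text
t 6.1 p [0.5821 0.1729 0.0562] yaw_x 71.27 zaxis [ 1.e-04 -1.e-04 -1.e+00] F [1.  0.5 0.8] grip 0.0 0.10142583742552828 q [ 0.22  0.53 -0.76  1.64  0.4   1.13 -0.97]
```

View pics/c6.png

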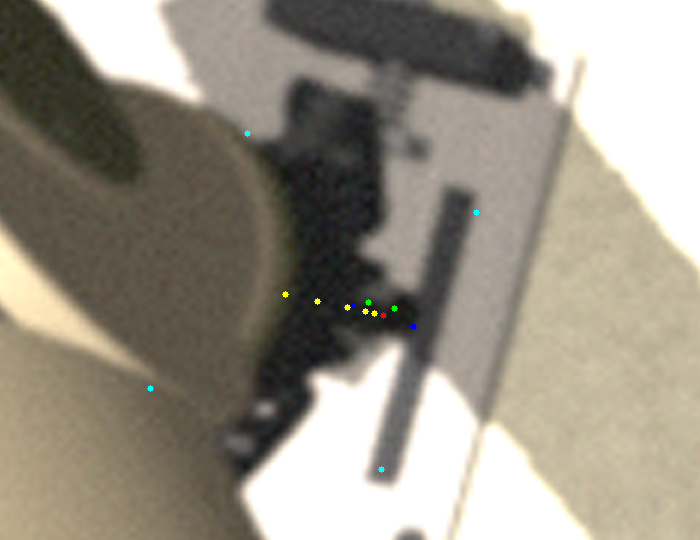

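The axis overlaps the knob in both views, so the tips may sit higher or offset from where I expect. I'll raise the tool and triangulate the closed tip from its silhouette in both views.

Call:
{"method": "jog_arm", "body": {"translation": [[0,0,-0.5],[0,0,-0.8],[0,0,-0.9],[0,0,-0.8],[0,0,0],[0,0,0]], "dr": [[0,0,0],[0,0,0],[0,0,0],[0,0,0],[0,0,0],[0,0,0]], "jaw": [0.1,0.1,0.1,0,0,0]}}

```text
clock: 6.75
position: [0.5823, 0.173, 0.1318]
ee_rot: [0.813, 0.583, 0.0, 0.0]
ft_force: [0.1, -0.3, -0.3]
grip_width: -0.002
grasp_force: 0.0
```

```bash
python3 - <<'E'
from h import *
p,R=st(); ims=[]
for n in('scene','top'):
    c=snap(n);b=cv2.imread(f'pics/{n}0.png').astype(int);a=c['color'][:,:,::-1].astype(int)
    m=((a.max(2)<50)&(b.max(2)-a.max(2)>25)).astype(np.uint8)
    q=proj(c,[p,p+R@[0,0,-.02],p+R@[0,0,-.05],p+R@[0,0,-.1]]);print(n,'proj',q.round(1).tolist())
    k,l,s,ce=cv2.connectedComponentsWithStats(m)
    for i in range(1,k):
        if s[i][4]>60: print(s[i])
    if n=='scene':
        for v in range(int(q[0][1])-40,int(q[0][1])+25,3):
            u=np.nonzero(m[v,320:420])[0]+320
            print(v,(u.min(),u.max(),len(u)) if len(u) else None)
    x,y=q[0].astype(int)
    ims.append(cv2.resize(cv2.convertScaleAbs(a[y-45:y+45,x-45:x+45].astype(np.uint8),alpha=1.6,beta=25),None,fx=4.4,fy=4.4,interpolation=cv2.INTER_CUBIC))
    for X in q: cv2.circle(ims[-1],tuple(int(t) for t in (X+.5-[x-45,y-45])*4.4),3,(0,0,255),-1)
cv2.imwrite('pics/c7.png',np.hstack(ims))
E
```

```text
t 6.75 p [0.5823 0.173  0.1318] yaw_x 71.27 zaxis [ 0.0012 -0.     -1.    ] F [ 0.1 -0.3 -0.3] grip 0.0 -0.0018959784758056798 q [ 0.25  0.46 -0.79  1.57  0.34  1.26 -0.93]
scene proj [[356.7, 129.3], [358.0, 122.3], [360.1, 111.3], [363.7, 91.8]]
[ 346   37   49   83 2055]
[375 164  24  13  80]
[233 172  30  14 120]
89 (np.int64(350), np.int64(380), 28)
92 (np.int64(350), np.int64(381), 32)
95 (np.int64(351), np.int64(381), 31)
98 (np.int64(355), np.int64(386), 31)
101 (np.int64(356), np.int64(382), 25)
104 (np.int64(357), np.int64(378), 22)
107 (np.int64(358), np.int64(371), 14)
110 (np.int64(361), np.int64(366), 6)
113 (np.int64(360), np.int64(365), 6)
116 (np.int64(360), np.int64(364), 5)
119 (np.int64(359), np.int64(361), 3)
122 None
125 None
128 None
131 None
134 None
137 None
140 None
143 None
146 None
149 None
152 None
top proj [[144.8, 202.7], [141.2, 201.9], [135.3, 200.6], [124.4, 198.2]]
[ 9 99 19  5 72]
[  14  116  174  304 9286]
[238 243  38  48 816]
```

View pics/c7.png

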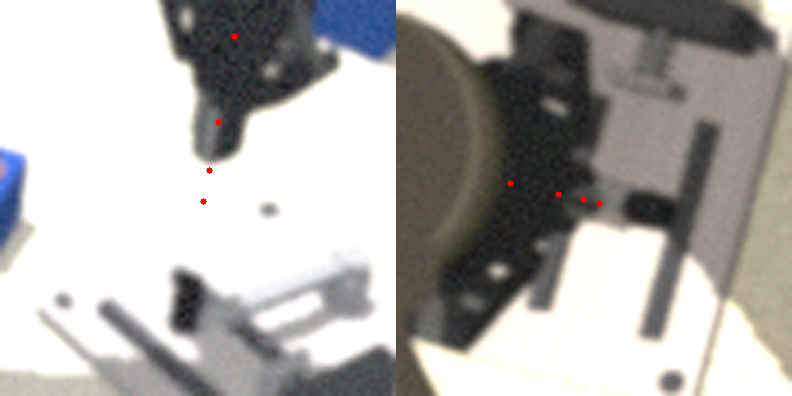

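The closed tip shows at scene px (360,120), on the tool axis but about 26 mm behind the reported TCP. That explains the miss, since the tips were at about 82 mm, just above the knob top at 80 mm. I'll take 26 mm off the target height and descend watching the force.

Call:
{"method": "jog_arm", "body": {"translation": [[0,0,0],[0,0,0.4],[0.05,0.1,0.8],[0,0.1,0.8],[0,0,0.8],[0,0,0.4],[0,0,0.2],[0,0,0.2],[0,0,0]], "dr": [[0,0,0],[0,0,0],[0,0,0],[0,0,0],[0,0,0],[0,0,0],[0,0,0],[0,0,0],[0,0,0]], "jaw": [0.6,0.6,0.6,0.6,0.6,0.6,0.6,0.6,0.6]}}

```text
clock: 7.75
position: [0.5872, 0.1725, 0.041]
ee_rot: [0.813, 0.583, -0.0, 0.0]
ft_force: [0.5, 0.2, -0.4]
grip_width: 0.599
grasp_force: 0.0
```

Call:
{"method": "jog_arm", "body": {"translation": [[0,0,0.2],[0,0,0],[0,0,0],[0,0,0],[0,0,0],[0,0,0],[0,0,0]], "dr": [[0,0,0],[0,0,0],[0,0,0],[0,0,0],[0,0,0],[0,0,0],[0,0,0]], "jaw": [0.6,0.4,0.3,0.2,0.1,0.1,0.1]}}

```text
clock: 8.45
position: [0.5873, 0.1725, 0.0364]
ee_rot: [0.813, 0.583, 0.0, 0.0]
ft_force: [-1.4, 0.2, 3.5]
grip_width: 0.2
grasp_force: 24.5
```

Gripped: width is 17 mm on the 18 mm knob, at 24.5 N. Now I'll swing it along the arc.

Call:
{"method": "jog_arm", "body": {"translation": [[0,-0.35,0],[0,-0.35,0],[0,-0.35,0],[0,-0.35,0],[0,-0.35,0],[0,-0.35,0],[0,-0.35,0]], "dr": [[0,0,1],[0,0,1],[0,0,1],[0,0,1],[0,0,1],[0,0,1],[0,0,1]], "jaw": [0.1,0.1,0.1,0.1,0.1,0.1,0.1]}}

```text
clock: 9.15
position: [0.5355, 0.2034, 0.0364]
ee_rot: [0.93, 0.367, 0.001, 0.0]
ft_force: [2.2, -0.4, 0.9]
grip_width: 0.196
grasp_force: 24.4
```

```bash
python3 - <<'E'
from h import *
p,R=st();v=p[:2]-[.6213,.2902];print(np.hypot(*v),np.degrees(np.arctan2(v[1],v[0])),R.T@manip.get_obs()['ft_force'])
E
```

```text
t 9.15 p [0.5355 0.2034 0.0364] yaw_x 43.08 zaxis [ 1.4e-03 -1.0e-04 -1.0e+00] F [ 2.2 -0.4  0.9] grip 24.417077600955963 0.19581903556580627 q [ 0.12  0.46 -0.69  1.75  0.34  1.04 -1.51]
0.12205051708392096 -134.641735360258 [ 1.31156505  1.78996818 -0.85010486]
```

Joint 7 is nearing its range, so I'll finish the swing without turning the tool. I need the row shifts for that.

```bash
python3 - <<'E'
from h import *
p,R=st();piv=np.array([.6213,.2902]);v=p[:2]-piv;r=np.hypot(*v)
a=np.radians(np.linspace(-134.6,-195,14));P=piv+r*np.c_[np.cos(a),np.sin(a)]
d=np.diff(P,axis=0);print((np.c_[d,np.zeros(13)]@R/.025).round(2)[:,:2].tolist(),P[-1])
E
```

```text
t 9.15 p [0.5355 0.2034 0.0364] yaw_x 43.08 zaxis [ 1.4e-03 -1.0e-04 -1.0e+00] F [ 2.2 -0.4  0.9] grip 24.417077600955963 0.19581903556580627 q [ 0.12  0.46 -0.69  1.75  0.34  1.04 -1.51]
[[0.0, -0.4], [0.03, -0.39], [0.06, -0.39], [0.1, -0.38], [0.13, -0.38], [0.16, -0.36], [0.19, -0.35], [0.21, -0.33], [0.24, -0.32], [0.26, -0.29], [0.29, -0.27], [0.31, -0.25], [0.33, -0.22]] [0.50340825 0.321789  ]
```

Call:
{"method": "jog_arm", "body": {"translation": [[0.0,-0.4,0],[0.03,-0.39,0],[0.06,-0.39,0],[0.1,-0.38,0],[0.13,-0.38,0],[0.16,-0.36,0],[0.19,-0.35,0],[0.21,-0.33,0]], "dr": [[0,0,0],[0,0,0],[0,0,0],[0,0,0],[0,0,0],[0,0,0],[0,0,0],[0,0,0]], "jaw": [0.1,0.1,0.1,0.1,0.1,0.1,0.1,0.1]}}

```text
clock: 9.95
position: [0.5002, 0.2735, 0.0362]
ee_rot: [0.929, 0.369, 0.0, 0.0]
ft_force: [2.5, -2.2, 1.4]
grip_width: 0.194
grasp_force: 24.7
```

Call:
{"method": "jog_arm", "body": {"translation": [[0.24,-0.32,0],[0.26,-0.29,0],[0.29,-0.27,0],[0.31,-0.25,0],[0,0,0]], "dr": [[0,0,0],[0,0,0],[0,0,0],[0,0,0],[0,0,0]], "jaw": [0.1,0.1,0.1,0.1,0.1]}}

```text
clock: 10.45
position: [0.501, 0.3141, 0.0361]
ee_rot: [0.929, 0.369, 0.001, -0.001]
ft_force: [3.8, -0.1, 1.1]
grip_width: 0.198
grasp_force: 25.0
```

```bash
python3 - <<'E'
from h import *
p,R=st();v=p[:2]-[.6213,.2902];print(np.hypot(*v),np.degrees(np.arctan2(v[1],v[0])),R.T@manip.get_obs()['ft_force'])
E
```

```text
t 10.45 p [0.501  0.3141 0.0361] yaw_x 43.35 zaxis [ 8.0e-04  1.5e-03 -1.0e+00] F [ 3.8 -0.1  1.1] grip 25.037028193473816 0.19849606028242178 q [-0.07  0.51 -0.71  1.7   0.37  1.07 -1.72]
0.12264821994718945 168.75691729350936 [ 2.69414589  2.7150787  -1.12253226]
```

Call:
{"method": "jog_arm", "body": {"translation": [[0.15,-0.1,0],[0.08,-0.05,0],[0,0,0]], "dr": [[0,0,0],[0,0,0],[0,0,0]], "jaw": [0.1,0.1,0.1]}}

```text
clock: 10.75
position: [0.5022, 0.3193, 0.0361]
ee_rot: [0.93, 0.369, 0.0, -0.0]
ft_force: [1.9, -0.3, 1.5]
grip_width: 0.198
grasp_force: 25.1
```

Call:
{"method": "jog_arm", "body": {"translation": [[0.12,-0.07,0],[0.1,-0.06,0],[0,0,0],[0,0,0]], "dr": [[0,0,0],[0,0,0],[0,0,0],[0,0,0]], "jaw": [0.1,0.1,0.1,0.1]}}

```text
clock: 11.15
position: [0.5034, 0.3228, 0.0358]
ee_rot: [0.93, 0.368, -0.002, 0.002]
ft_force: [-5.6, -10.7, 8.9]
grip_width: 0.193
grasp_force: 25.8
```

At the open stop: about 10 N of reaction. Now I'll release, lift, and fit the pivot from the arc.

Call:
{"method": "jog_arm", "body": {"translation": [[-0.1,0.06,0],[0,0,0],[0,0,0],[0,0,0],[0,0,-0.5],[0,0,-1],[0,0,-1],[0,0,-1],[0,0,-1],[0,0,-1]], "dr": [[0,0,0],[0,0,0],[0,0,0],[0,0,0],[0,0,0],[0,0,0],[0,0,0],[0,0,0],[0,0,0],[0,0,0]], "jaw": [0.1,0.4,0.6,0.6,0.6,0.6,0.6,0.6,0.6,0.6]}}

```text
clock: 12.15
position: [0.503, 0.3225, 0.1757]
ee_rot: [0.929, 0.369, 0.0, -0.0]
ft_force: [0.5, -0.0, 0.0]
grip_width: 0.599
grasp_force: 0.0
```

```bash
python3 - <<'E'
from h import *
from scipy.optimize import least_squares
P=np.array([(.5873,.1725),(.5355,.2034),(.5002,.2735),(.5010,.3141),(.5022,.3193),(.5030,.322)])
r=least_squares(lambda c:np.hypot(*(P-c[:2]).T)-.125,[.62,.29]);c=r.x;print(c,r.fun*1000)
yaw=np.degrees(np.arctan2(*(c-P[-1])[::-1]));print('yaw',yaw,'origin',c-.1*np.array([-np.sin(np.radians(yaw)),np.cos(np.radians(yaw))]))
need([.6355,-.0765,.15],209.5)
E
```

```text
[0.62405835 0.2917846 ] [-0.18016144  0.11762169  0.20071164  0.06532448 -0.07379975 -0.22782638]
yaw -14.01433087392674 origin [0.5998419  0.19476108]
t 12.15 p [0.503  0.3225 0.1757] yaw_x 43.31 zaxis [ 7.e-04  5.e-04 -1.e+00] F [ 0.5 -0.   0. ] grip 0.0 0.5989921825135105 q [-0.05  0.38 -0.76  1.54  0.27  1.32 -1.65]
shift units [-7.09 15.25  1.02] turn z units -41.55
```

The arc gives a pivot fit with 0.2 mm residual: fixture origin (0.600, 0.195), yaw −14.0° in robot coordinates, which agrees with the camera fit to 2 mm. Next is the block.

Call:
{"method": "jog_arm", "body": {"translation": [[-0.25,0.5,0],[-0.42,0.9,0],[-0.42,0.9,0],[-0.42,0.9,0],[-0.42,0.9,0],[-0.42,0.9,0],[-0.42,0.9,0],[-0.42,0.9,0],[-0.42,0.9,0],[-0.42,0.9,0]], "dr": [[0,0,0],[0,0,0],[0,0,0],[0,0,0],[0,0,0],[0,0,0],[0,0,0],[0,0,0],[0,0,0],[0,0,0]], "jaw": [0.8,0.8,0.8,0.8,0.8,0.8,0.8,0.8,0.8,0.8]}}

```text
clock: 13.15
position: [0.5773, 0.0952, 0.1737]
ee_rot: [0.93, 0.369, -0.0, 0.0]
ft_force: [0.1, 0.4, 0.7]
grip_width: 0.802
grasp_force: 0.0
```

Call:
{"method": "jog_arm", "body": {"translation": [[-0.42,0.9,0],[-0.42,0.9,0],[-0.42,0.9,0],[-0.42,0.9,0],[-0.42,0.9,0],[-0.42,0.9,0],[-0.4,0.8,0],[-0.2,0.4,0],[0,0,0],[0,0,0]], "dr": [[0,0,0],[0,0,0],[0,0,0],[0,0,0],[0,0,0],[0,0,0],[0,0,0],[0,0,0],[0,0,-1],[0,0,-1]], "jaw": [0.8,0.8,0.8,0.8,0.8,0.8,0.8,0.8,0.8,0.8]}}

```text
clock: 14.15
position: [0.6334, -0.0769, 0.1736]
ee_rot: [0.901, 0.434, -0.0, -0.0]
ft_force: [0.1, 0.8, -0.4]
grip_width: 0.801
grasp_force: 0.0
```

Call:
{"method": "jog_arm", "body": {"translation": [[0,0,0],[0,0,0],[0,0,0],[0,0,0],[0,0,0],[0,0,0],[0,0,0],[0,0,0],[0,0,0],[0,0,0]], "dr": [[0,0,-1],[0,0,-1],[0,0,-1],[0,0,-1],[0,0,-1],[0,0,-1],[0,0,-1],[0,0,-1],[0,0,-1],[0,0,-1]], "jaw": [0.8,0.8,0.8,0.8,0.8,0.8,0.8,0.8,0.8,0.8]}}

```text
clock: 15.15
position: [0.6333, -0.0764, 0.1737]
ee_rot: [0.698, 0.716, 0.0, -0.0]
ft_force: [-0.1, 0.1, -1.6]
grip_width: 0.803
grasp_force: 0.0
```

Call:
{"method": "jog_arm", "body": {"translation": [[0,0,0],[0,0,0],[0,0,0],[0,0,0],[0,0,0],[0,0,0],[0,0,0],[0,0,0],[0,0,0],[0,0,0]], "dr": [[0,0,-1],[0,0,-1],[0,0,-1],[0,0,-1],[0,0,-1],[0,0,-1],[0,0,-1],[0,0,-1],[0,0,-1],[0,0,-1]], "jaw": [0.8,0.8,0.8,0.8,0.8,0.8,0.8,0.8,0.8,0.8]}}

```text
clock: 16.15
position: [0.6333, -0.0764, 0.1738]
ee_rot: [0.411, 0.912, 0.0, -0.0]
ft_force: [-0.1, 0.6, -0.5]
grip_width: 0.802
grasp_force: 0.0
```

Call:
{"method": "jog_arm", "body": {"translation": [[0,0,0],[0,0,0],[0,0,0],[0,0,0],[0,0,0],[0,0,0],[0,0,0],[0,0,0],[0,0,0],[0,0,0]], "dr": [[0,0,-1],[0,0,-1],[0,0,-1],[0,0,-1],[0,0,-1],[0,0,-1],[0,0,-1],[0,0,-1],[0,0,-1],[0,0,-1]], "jaw": [0.8,0.8,0.8,0.8,0.8,0.8,0.8,0.8,0.8,0.8]}}

```text
clock: 17.15
position: [0.6333, -0.0764, 0.1738]
ee_rot: [0.074, 0.997, 0.0, -0.0]
ft_force: [-0.7, -0.2, 0.1]
grip_width: 0.799
grasp_force: 0.0
```

Call:
{"method": "jog_arm", "body": {"translation": [[0,0,0],[0,0,0],[0,0,0],[0,0,0],[0,0,0],[0,0,0],[0,0,0],[0,0,0],[0,0,0],[0,0,0]], "dr": [[0,0,-1],[0,0,-1],[0,0,-1],[0,0,-1],[0,0,-1],[0,0,-1],[0,0,-1],[0,0,-1],[0,0,-1],[0,0,-0.5]], "jaw": [0.8,0.8,0.8,0.8,0.8,0.8,0.8,0.8,0.8,0.8]}}

```text
clock: 18.15
position: [0.6333, -0.0765, 0.1737]
ee_rot: [-0.254, 0.967, 0.0, -0.0]
ft_force: [0.5, -0.1, 0.1]
grip_width: 0.8
grasp_force: 0.0
```

```bash
python3 - <<'E'
from h import *
need([.637,-.0755,.06],209.8)
# block yaw refine in start top image: hue-free brightness rect
c=snap('scene');b=cv2.imread('pics/top0.png')
for th in (100,120,135):
    m=np.zeros(b.shape[:2],np.uint8);m[160:205,258:300]=(b.min(2)>th)[160:205,258:300]
    k=max(cv2.findContours(m,0,1)[0],key=cv2.contourArea);t=snap('top') if th==100 else t
    q=cast(t,cv2.boxPoints(cv2.minAreaRect(k)),.05);e=[q[1]-q[0],q[2]-q[1]];L=max(e,key=lambda v:np.hypot(*v[:2]));print(th,np.degrees(np.arctan2(L[1],L[0]))%180,[np.hypot(*v[:2]).round(4) for v in e],q.mean(0))
E
```

```text
t 18.15 p [ 0.6333 -0.0765  0.1737] yaw_x -150.53 zaxis [-2.e-04  2.e-04 -1.e+00] F [ 0.5 -0.1  0.1] grip 0.0 0.8000865430004526 q [ 0.79  0.61 -1.1   1.42  0.54  1.43  1.79]
shift units [-0.15 -0.04  4.55] turn z units -0.08
100 30.03142605033247 [np.float64(0.0384), np.float64(0.0581)] [ 0.63515031 -0.07656319  0.05      ]
120 29.346095288055977 [np.float64(0.0358), np.float64(0.0549)] [ 0.63479077 -0.0768109   0.05      ]
135 26.96286348740017 [np.float64(0.0047), np.float64(0.0188)] [ 0.61419401 -0.07318432  0.05      ]
```

Call:
{"method": "jog_arm", "body": {"translation": [[-0.15,-0.04,0.5],[0,0,0.9],[0,0,0.9],[0,0,0.9],[0,0,0.9],[0,0,0.8],[0,0,0.6],[0,0,0.4],[0,0,0]], "dr": [[0,0,0],[0,0,0],[0,0,0],[0,0,0],[0,0,0],[0,0,0],[0,0,0],[0,0,0],[0,0,0]], "jaw": [0.8,0.8,0.8,0.8,0.8,0.8,0.8,0.8,0.8]}}

```text
clock: 19.15
position: [0.6367, -0.0759, 0.0247]
ee_rot: [-0.253, 0.968, 0.0, -0.001]
ft_force: [-0.3, -0.7, 0.2]
grip_width: 0.803
grasp_force: 0.0
```

Call:
{"method": "jog_arm", "body": {"translation": [[0,0,0.3],[0,0,0.3],[0,0,0.3],[0,0,0.3],[0,0,0]], "dr": [[0,0,0],[0,0,0],[0,0,0],[0,0,0],[0,0,0]], "jaw": [0.8,0.8,0.8,0.8,0.8]}}

```text
clock: 19.65
position: [0.6366, -0.0762, -0.0051]
ee_rot: [-0.253, 0.968, 0.0, -0.001]
ft_force: [-0.1, -0.5, -1.1]
grip_width: 0.801
grasp_force: 0.0
```

Call:
{"method": "jog_arm", "body": {"translation": [[0,0,0],[0,0,0],[0,0,0],[0,0,0],[0,0,0],[0,0,0],[0,0,0]], "dr": [[0,0,0],[0,0,0],[0,0,0],[0,0,0],[0,0,0],[0,0,0],[0,0,0]], "jaw": [0.6,0.5,0.4,0.3,0.3,0.3,0.3], "squeeze": 60}}

```text
clock: 20.35
position: [0.6378, -0.076, -0.0032]
ee_rot: [-0.253, 0.968, -0.0, 0.0]
ft_force: [-0.4, 0.9, 6.6]
grip_width: 0.452
grasp_force: 61.9
```

Call:
{"method": "jog_arm", "body": {"translation": [[0,0,-0.2],[0,0,-0.5],[0,0,-0.9],[0,0,-0.9],[0,0,-0.9],[0,0,-0.6],[0,0,0],[0,0,0]], "dr": [[0,0,0],[0,0,0],[0,0,0],[0,0,0],[0,0,0],[0,0,0],[0,0,0],[0,0,0]], "jaw": [0.3,0.3,0.3,0.3,0.3,0.3,0.3,0.3]}}

```text
clock: 21.15
position: [0.6371, -0.0763, 0.0956]
ee_rot: [-0.253, 0.968, -0.0, -0.0]
ft_force: [-0.5, -0.3, -2.1]
grip_width: 0.458
grasp_force: 61.2
```

```bash
python3 - <<'E'
from h import *
y=np.radians(-14);x=np.array([np.cos(y),np.sin(y),0])
o=np.array([.5998,.1948,0])
need(o-.022*x+[0,0,.11],166.0)
for n in('top','scene'):
    c=snap(n);h=cv2.cvtColor(c['color'],cv2.COLOR_RGB2HSV);m=cv2.inRange(h,(5,90,40),(25,255,255))
    k,l,s,ce=cv2.connectedComponentsWithStats(m);print(n,[(s[i][4],ce[i].round(1).tolist()) for i in range(1,k) if s[i][4]>15])
    print(proj(c,[[.637,-.0755,.143],[.637,-.0755,.053]]))
E
```

```text
t 21.15 p [ 0.6371 -0.0763  0.0956] yaw_x -150.73 zaxis [-5.e-04 -4.e-04 -1.e+00] F [-0.5 -0.3 -2.1] grip 61.215959787368774 0.4584947438381325 q [ 0.77  0.68 -1.05  1.5   0.6   1.31  1.74]
shift units [-3.36 10.79 -0.58] turn z units 10.82
top [(np.int32(4257), [187.0, 75.8]), (np.int32(188), [47.9, 95.5]), (np.int32(78), [140.9, 287.4]), (np.int32(86), [201.7, 301.3])]
[[278.06342055 174.19050336]
 [277.22028001 180.50835432]]
scene [(np.int32(32), [472.9, 63.9]), (np.int32(33), [461.2, 70.6]), (np.int32(26), [266.9, 139.4]), (np.int32(172), [478.6, 161.9]), (np.int32(3473), [436.7, 250.6])]
[[306.27069273 194.61618613]
 [303.30426532 224.72389807]]
```

Gripped at 39 mm width and lifted. I'll turn to the fixture yaw, then carry it above the nest.

Call:
{"method": "jog_arm", "body": {"translation": [[0,0,0],[0,0,0],[0,0,0],[0,0,0],[0,0,0],[0,0,0],[0,0,0],[0,0,0],[0,0,0],[0,0,0]], "dr": [[0,0,1],[0,0,1],[0,0,1],[0,0,1],[0,0,1],[0,0,1],[0,0,1],[0,0,1],[0,0,1],[0,0,1]], "jaw": [0.3,0.3,0.3,0.3,0.3,0.3,0.3,0.3,0.3,0.3]}}

```text
clock: 22.25
position: [0.6367, -0.076, 0.0948]
ee_rot: [0.095, 0.995, 0.0, -0.001]
ft_force: [1.2, -0.4, -2.6]
grip_width: 0.455
grasp_force: 61.3
```

Call:
{"method": "jog_arm", "body": {"translation": [[0,0,0],[0.3,0.6,0],[0.4,0.8,0],[0.4,0.8,0],[0.4,0.8,0],[0.4,0.8,0],[0.4,0.8,0],[0.4,0.8,0],[0.4,0.8,0],[0.4,0.8,0]], "dr": [[0,0,0.82],[0,0,0],[0,0,0],[0,0,0],[0,0,0],[0,0,0],[0,0,0],[0,0,0],[0,0,0],[0,0,0]], "jaw": [0.3,0.3,0.3,0.3,0.3,0.3,0.3,0.3,0.3,0.3]}}

```text
clock: 23.25
position: [0.5936, 0.1167, 0.0954]
ee_rot: [0.121, 0.993, -0.0, -0.001]
ft_force: [0.3, -0.4, -2.6]
grip_width: 0.453
grasp_force: 61.3
```

Call:
{"method": "jog_arm", "body": {"translation": [[0.4,0.8,0],[0.4,0.8,0],[0.4,0.8,0],[0.25,0.56,0],[0,0.2,0],[0,0,0],[0,0,0]], "dr": [[0,0,0],[0,0,0],[0,0,0],[0,0,0],[0,0,0],[0,0,0],[0,0,0]], "jaw": [0.3,0.3,0.3,0.3,0.3,0.3,0.3]}}

```text
clock: 23.95
position: [0.5792, 0.1992, 0.0958]
ee_rot: [0.122, 0.992, -0.0, -0.0]
ft_force: [0.8, -0.3, -2.5]
grip_width: 0.458
grasp_force: 61.3
```

```bash
cat >> h.py <<'E'
y=np.radians(-14);FX=np.array([np.cos(y),np.sin(y),0]);FY=np.array([-np.sin(y),np.cos(y),0]);FO=np.array([.5998,.1948,0])
def fx():
    o=manip.get_obs();p=np.array(o['position'])-FO;f=np.array(o['ft_force'])
    print('fix',(1000*np.array([p@FX,p@FY,p[2]])).round(1),'F',np.array([f@FX,f@FY,f[2]]).round(1))
E
python3 - <<'E'
from h import *
need(FO-.022*FX+[0,0,.08],166.0);fx()
E
```

```text
t 23.95 p [0.5792 0.1992 0.0958] yaw_x 165.93 zaxis [-2.e-04 -8.e-04 -1.e+00] F [ 0.8 -0.3 -2.5] grip 61.26147508621216 0.457756059821813 q [ 0.31  0.58 -0.97  1.59  0.49  1.24  0.58]
shift units [0.04 0.03 0.63] turn z units -0.02
fix [-21.1  -0.8  95.8] F [ 0.9 -0.1 -2.5]
```

Call:
{"method": "jog_arm", "body": {"translation": [[0,0.03,0.5],[0,0,0.8],[0,0,0.8],[0,0,0.4],[0,0,0.2],[0,0,0]], "dr": [[0,0,0],[0,0,0],[0,0,0],[0,0,0],[0,0,0],[0,0,0]], "jaw": [0.3,0.3,0.3,0.3,0.3,0.3]}}

```text
clock: 24.55
position: [0.5788, 0.2007, 0.0281]
ee_rot: [0.122, 0.993, -0.0, -0.0]
ft_force: [-0.4, 0.1, -1.7]
grip_width: 0.459
grasp_force: 61.2
```

Call:
{"method": "jog_arm", "body": {"translation": [[0,0,0.12],[0,0,0.12],[0,0,0]], "dr": [[0,0,0],[0,0,0],[0,0,0]], "jaw": [0.3,0.3,0.3]}}

```text
clock: 24.85
position: [0.579, 0.201, 0.0226]
ee_rot: [0.122, 0.993, -0.0, 0.0]
ft_force: [0.6, 0.3, -2.5]
grip_width: 0.453
grasp_force: 61.2
```

```bash
python3 - <<'E'
from h import *
st();fx();s=snap('scene')['color'][90:220,290:440,::-1]; t=snap('top')['color'][130:260,75:225,::-1]
cv2.imwrite('pics/c8.png',cv2.resize(cv2.convertScaleAbs(np.hstack([s,t]),alpha=1.4),None,fx=2.6,fy=2.6,interpolation=cv2.INTER_CUBIC))
E
```

```text
t 24.85 p [0.579  0.201  0.0226] yaw_x 166.0 zaxis [ 2.e-04 -2.e-04 -1.e+00] F [ 0.6  0.3 -2.5] grip 61.176323890686035 0.45289390611149577 q [ 0.28  0.65 -0.92  1.64  0.56  1.13  0.54]
fix [-21.7   1.   22.6] F [ 0.6  0.4 -2.5]
```

Call:
{"method": "jog_arm", "body": {"translation": [[0,0,0.1],[0,0,0.1],[0,0,0]], "dr": [[0,0,0],[0,0,0],[0,0,0]], "jaw": [0.3,0.3,0.3]}}

```text
clock: 25.25
position: [0.5787, 0.201, 0.0172]
ee_rot: [0.122, 0.993, -0.0, -0.0]
ft_force: [0.2, -0.9, -2.3]
grip_width: 0.455
grasp_force: 61.2
```

Call:
{"method": "jog_arm", "body": {"translation": [[0,0,0.1],[0,0,0.06],[0,0,0]], "dr": [[0,0,0],[0,0,0],[0,0,0]], "jaw": [0.3,0.3,0.3]}}

```text
clock: 25.55
position: [0.5788, 0.2011, 0.0133]
ee_rot: [0.122, 0.993, -0.0, -0.0]
ft_force: [-0.3, 0.4, -2.0]
grip_width: 0.459
grasp_force: 61.2
```

Call:
{"method": "jog_arm", "body": {"translation": [[0,0,0.04],[0,0,0.04],[0,0,0]], "dr": [[0,0,0],[0,0,0],[0,0,0]], "jaw": [0.3,0.3,0.3]}}

```text
clock: 25.85
position: [0.579, 0.2011, 0.0118]
ee_rot: [0.122, 0.993, -0.0, 0.0]
ft_force: [-0.6, -1.0, -0.2]
grip_width: 0.458
grasp_force: 61.3
```

Call:
{"method": "jog_arm", "body": {"translation": [[0,0,0.02],[0,0,0],[0,0,0]], "dr": [[0,0,0],[0,0,0],[0,0,0]], "jaw": [0.3,0.3,0.3]}}

```text
clock: 26.15
position: [0.579, 0.2011, 0.0118]
ee_rot: [0.122, 0.993, -0.0, 0.0]
ft_force: [-2.7, -1.3, 6.2]
grip_width: 0.452
grasp_force: 62.3
```

The block is on the floor between the rails. I'll ease the down-force and push along +x.

Call:
{"method": "jog_arm", "body": {"translation": [[0,0,-0.025],[-0.15,0,0],[-0.25,0,0],[-0.25,0,0],[-0.25,0,0],[-0.2,0,0],[0,0,0],[0,0,0]], "dr": [[0,0,0],[0,0,0],[0,0,0],[0,0,0],[0,0,0],[0,0,0],[0,0,0],[0,0,0]], "jaw": [0.3,0.3,0.3,0.3,0.3,0.3,0.3,0.3]}}

```text
clock: 26.95
position: [0.6064, 0.1942, 0.0118]
ee_rot: [0.122, 0.993, 0.0, 0.001]
ft_force: [1.1, -0.3, 1.1]
grip_width: 0.455
grasp_force: 61.6
```

```bash
python3 -c "
from h import *
fx();st()"
```

```text
fix [ 6.6  1.1 11.8] F [ 1.1 -0.1  1.1]
t 26.95 p [0.6064 0.1942 0.0118] yaw_x 165.97 zaxis [ 1.3e-03  1.0e-04 -1.0e+00] F [ 1.1 -0.3  1.1] grip 61.594587564468384 0.45500061472501196 q [ 0.26  0.71 -0.89  1.58  0.59  1.14  0.56]
```

Steady. Now 5 mm at a time until the pad pushes back.

Call:
{"method": "jog_arm", "body": {"translation": [[-0.1,0,0],[-0.1,0,0],[0,0,0],[0,0,0]], "dr": [[0,0,0],[0,0,0],[0,0,0],[0,0,0]], "jaw": [0.3,0.3,0.3,0.3]}}

```text
clock: 27.35
position: [0.6106, 0.1933, 0.0118]
ee_rot: [0.122, 0.993, 0.0, 0.0]
ft_force: [-2.8, 0.3, 3.0]
grip_width: 0.454
grasp_force: 61.8
```

Call:
{"method": "jog_arm", "body": {"translation": [[-0.1,0,0],[-0.1,0,0],[0,0,0],[0,0,0]], "dr": [[0,0,0],[0,0,0],[0,0,0],[0,0,0]], "jaw": [0.3,0.3,0.3,0.3]}}

```text
clock: 27.75
position: [0.6157, 0.192, 0.0118]
ee_rot: [0.122, 0.993, 0.0, 0.0]
ft_force: [-0.7, 0.4, 3.2]
grip_width: 0.454
grasp_force: 61.8
```

Call:
{"method": "jog_arm", "body": {"translation": [[-0.1,0,0],[-0.1,0,0],[0,0,0],[0,0,0]], "dr": [[0,0,0],[0,0,0],[0,0,0],[0,0,0]], "jaw": [0.3,0.3,0.3,0.3]}}

```text
clock: 28.15
position: [0.6194, 0.1912, 0.0118]
ee_rot: [0.122, 0.993, -0.0, -0.001]
ft_force: [-7.1, -0.5, 7.7]
grip_width: 0.458
grasp_force: 62.4
```

```bash
python3 -c "
from h import *
fx()"
```

```text
fix [19.9  1.2 11.8] F [-6.7 -2.2  7.7]
```

Call:
{"method": "jog_arm", "body": {"translation": [[0,0,-0.03],[0,0,0],[0,0,0]], "dr": [[0,0,0],[0,0,0],[0,0,0]], "jaw": [0.3,0.3,0.3]}}

```text
clock: 28.45
position: [0.6196, 0.1911, 0.0119]
ee_rot: [0.122, 0.993, 0.0, -0.001]
ft_force: [-3.0, 2.6, -2.4]
grip_width: 0.456
grasp_force: 61.2
```

```bash
python3 -c "
from h import *
fx()"
```

```text
fix [20.1  1.2 11.9] F [-3.6  1.8 -2.4]
```

Call:
{"method": "jog_arm", "body": {"translation": [[-0.08,0,0],[-0.08,0,0],[0,0,0],[0,0,0]], "dr": [[0,0,0],[0,0,0],[0,0,0],[0,0,0]], "jaw": [0.3,0.3,0.3,0.3]}}

```text
clock: 28.85
position: [0.623, 0.1902, 0.0119]
ee_rot: [0.122, 0.993, -0.0, -0.001]
ft_force: [-6.2, 2.3, -1.3]
grip_width: 0.457
grasp_force: 61.2
```

```bash
python3 -c "
from h import *
fx();st()
for i in range(4): snap('top'); fx()"
```

```text
fix [23.6  1.2 11.9] F [-6.6  0.7 -1.3]
t 28.85 p [0.623  0.1902 0.0119] yaw_x 166.03 zaxis [-2.e-03  1.e-04 -1.e+00] F [-6.2  2.3 -1.3] grip 61.23562932014465 0.45712157403869347 q [ 0.25  0.73 -0.88  1.54  0.6   1.16  0.58]
fix [23.6  1.2 11.9] F [-7.3  0.5 -0.9]
fix [23.6  1.2 11.9] F [-6.7  1.5 -1.2]
fix [23.6  1.2 11.9] F [-7.   0.7 -1.7]
fix [23.6  1.2 11.9] F [-7.5  1.5 -0.9]
```

Call:
{"method": "jog_arm", "body": {"translation": [[-0.06,0,0],[-0.06,0,0],[-0.06,0,0],[0,0,0],[0,0,0],[0,0,0]], "dr": [[0,0,0],[0,0,0],[0,0,0],[0,0,0],[0,0,0],[0,0,0]], "jaw": [0.3,0.3,0.3,0.3,0.3,0.3]}}

```text
clock: 29.65
position: [0.6264, 0.1894, 0.0119]
ee_rot: [0.121, 0.993, -0.0, -0.002]
ft_force: [-11.3, 2.0, 1.3]
grip_width: 0.457
grasp_force: 61.7
```

```bash
python3 -c "
from h import *
st()
for i in range(6): snap('top'); fx()"
```

```text
t 29.65 p [0.6264 0.1894 0.0119] yaw_x 166.05 zaxis [-3.7e-03 -2.0e-04 -1.0e+00] F [-11.3   2.    1.3] grip 61.73823952674866 0.4568498313110828 q [ 0.25  0.74 -0.88  1.53  0.6   1.16  0.59]
fix [27.1  1.2 11.9] F [-11.   -0.1   1.7]
fix [27.1  1.1 11.9] F [-11.3  -0.8   1.9]
fix [27.1  1.2 11.9] F [-12.   -0.2   2.6]
fix [27.1  1.2 11.9] F [-10.1  -0.9   2. ]
fix [27.1  1.2 11.9] F [-11.   -0.5   1.5]
fix [27.1  1.2 11.9] F [-11.1  -0.1   3. ]
```

Call:
{"method": "jog_arm", "body": {"translation": [[0,0,-0.01],[0,0,0],[0,0,0],[0,0,0],[0,0,0],[0,0,0],[0,0,0],[0,0,0],[0,0,0],[0,0,0]], "dr": [[0,0,0],[0,0,0],[0,0,0],[0,0,0],[0,0,0],[0,0,0],[0,0,0],[0,0,0],[0,0,0],[0,0,0]], "jaw": [0.3,0.3,0.3,0.3,0.3,0.3,0.3,0.3,0.3,0.3]}}

```text
clock: 30.95
position: [0.6263, 0.1894, 0.012]
ee_rot: [0.121, 0.993, -0.0, -0.002]
ft_force: [-10.5, 3.4, -0.6]
grip_width: 0.456
grasp_force: 61.3
```

Call:
{"method": "jog_arm", "body": {"translation": [[0,0,0],[0,0,0],[0,0,0],[0,0,0],[0,0,0]], "dr": [[0,0,0],[0,0,0],[0,0,0],[0,0,0],[0,0,0]], "jaw": [0.3,0.3,0.3,0.3,0.3]}}

```text
clock: 31.45
position: [0.6263, 0.1894, 0.012]
ee_rot: [0.121, 0.993, -0.0, -0.002]
ft_force: [-9.5, 2.7, -0.2]
grip_width: 0.458
grasp_force: 61.3
```

```bash
python3 - <<'E'
from h import *
st();fx();s=snap('scene')['color'][90:220,290:440,::-1]; t=snap('top')['color'][130:260,75:225,::-1]
cv2.imwrite('pics/c9.png',cv2.resize(cv2.convertScaleAbs(np.hstack([s,t]),alpha=1.4),None,fx=2.6,fy=2.6,interpolation=cv2.INTER_CUBIC))
E
```

```text
t 31.45 p [0.6263 0.1894 0.012 ] yaw_x 166.06 zaxis [-3.8e-03 -2.0e-04 -1.0e+00] F [-9.5  2.7 -0.2] grip 61.338104009628296 0.4576257899185719 q [ 0.25  0.74 -0.88  1.53  0.6   1.16  0.59]
fix [27.1  1.2 12. ] F [-9.9  0.3 -0.2]
```

View pics/c9.png

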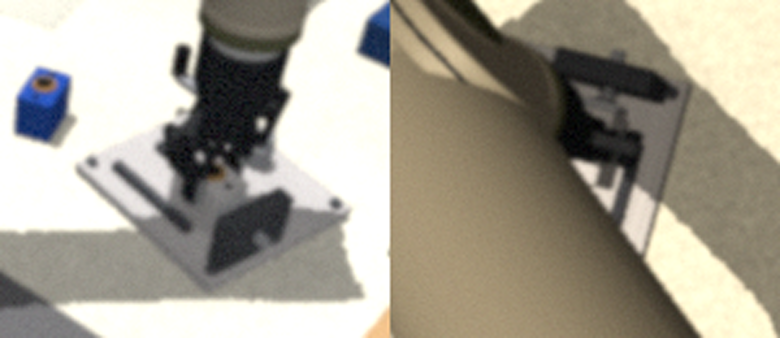

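The picture shows the block (brass bush at crop (215,173)) upright between the rails against the pad, with the plunger rod out behind the post at (262,240). The gate knob is in its open position at (182,60), and the push is steady at about 10–11 N.

```bash
python3 -c "
from h import *
print(manip.hand_in())"
```

```text
the job is handed in; nothing more can be done
None
```

I've handed in the job: the gate is at its open stop, and the gripper is still holding the block flat between the rails, pressed on the pad with about 10–11 N by the wrist force reading (hand-in gave no verdict).

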